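# Three pieces, each one place off

## Robot

A 7-joint arm with a two-finger parallel gripper is mounted at the origin on a cart in front of the work surface, level with it; the furniture and walls round the work are solid. World frame = base frame: x ahead of the robot, y to its left, z up, the work surface at z = 0. Lengths are in m, angles in rad, forces in N, time in s.
With the tool pointing down it reaches from about 0.425 to 0.975 m from the base axis. Payload 16.7 kg.
Tool frame: the origin (TCP) lies at the very end of the fingers, on their centre line; the grasp point (between the pads) lies 19 mm behind it; z points along the fingers, y is the line along which they close (so a half turn about z gives the same grasp; the last joint's range is limited). The gripper opens to 85 mm and grips with 20 to 120 N. Pads are 22 mm wide; open, the fingers measure 114 mm over their backs; the gripper's body (76 mm by 85 mm) begins 54 mm behind the grasp point. The pads swing forward as they close: fully open they stand 13 mm farther back than shut.
Start: joints at [-1.494, 0.426, 0.074, 1.606, -0.034, 1.111, -0.067], TCP at [0.151, 0.658, 0.231] pointing down, gripper open.
Joint ranges: [-2.85, 2.85], [-0.5, 2.14], [-1.23, 1.37], [0.21, 2.46], [-1.02, 4.16], [0.16, 2.05], [-2.73, 2.73]. Speed limits (rad/s): [1.89, 1.89, 2.39, 2.39, 3.01, 3.01, 3.01].

## Interface

Orientations are given as [roll, pitch, yaw] about the fixed x, y, z axes, in that order (R = Rz(yaw) Ry(pitch) Rx(roll)).
In Python, from bench import * gives the robot as it stands.
- The arm moves only by the tool carry_out, never from a script. Its argument "series" is a list of rows, each an object of numbers: "wx", "wy", "wz": the turn, a rotation vector about the world's x, y, z in units of 5 degrees (1.0 is 5 degrees); "x", "y", "z": the shift along the world's x, y, z in units of 50 mm (1.0 is 50 mm); "gripper": the opening, from 0 (shut) to 1 (fully open). In form: [{"wx": .., "wy": .., "wz": .., "x": .., "y": .., "z": .., "gripper": ..}, ...]. A call has 1 to 5 rows; each row shifts and turns the commanded pose from where the row before left it; what a row does not reach is not made up. A row lasts 1/10 s, in which the tool goes at most 50 mm and 8.59 degrees, less where a joint would pass 70% of its speed; a pose out of reach is approached as far as the arm can. A call is refused whole if a number of a shift passes 1 or a number of a turn 1, either way. A call with a gripper value outside its range is refused whole. The fingers move at their own pace and stop on an object; "grip_force" is the grip in N (left out, the last holds). Time passes only in rows, so rows that do not move let the fingers close. It gives the time, the measured TCP pose, the force, the opening and the grip force at its end, in the units of the state.
- state(): the state, without advancing time (a new reading comes with each control period).
- snapshot(name): name is "scene" or "top"; returns a dict with "color" (400x640x3 uint8, red, green, blue), "range_z" (400x640 float32, m along the optical axis (not along the pixel's ray), 0 where there is no reading), "vertical_fov" (degrees; the focal length in pixels is half the picture's height over the tangent of half this angle, whatever the lens; pixels are square), "cx", "cy" (the principal point, pixels), "origin" and "orientation" of the camera in the world. Camera axes: x right, y down, z forward; pixel columns grow to the right and rows downward; lengths in m; the calibration is good to about 2 mm. A picture is of the moment at which its call begins.
- sign_off(): hands the job in; it is judged then, once.
Trained networks look in the newest picture that a camera, given by its name, has taken for a name from the list of things; names that differ only in an ending like _2 or _b are one class to them, and where a whole thing is asked for, a point or a joint stands for the part that bears it (a point fixed in the world has none). Each returns a list of dicts, best first, with "confidence" (0 to 1); they miss things now and then, are a little off and sometimes report something else, mostly with a low value. They report only what shows in the picture. A call takes as long as a camera call. They do not tell look-alikes from the thing itself.
- recognise(target, camera): "box" ([centre column, centre row, width, height] in pixels, round what is visible of it).
- tip_of(target, camera): "centre" ([column, row] in pixels: a listed point, or the origin of a listed thing).
The state is a dict: "clock": time; "qpos": joint angles; "qd": joint speeds; "joint_torque": joint torques, N m; "position": TCP position; "orientation": TCP orientation; "wrist_force": force on the tool from outside, world axes, zero at the start; "torque": the same for the moment, N m; "width": finger opening in m; "finger_force": force on a finger pad.
Only numpy, scipy, OpenCV 4.12 (cv2) and the standard library are available. Lean on these libraries where they do the work, as an engineer would, in place of code of your own. Each camera call takes 0.05 s, during which the arm holds its last target. There are 200 camera calls.

## Task

On the bench the glaze jar stands on the banding wheel, the plaster mould lies in the drip tray and the pale tumbler stands on the slatted drying rack; all three are in the wrong place. Change them round, parking a piece on free bench where you need to, so that the tumbler stands on the banding wheel, the jar in the drip tray and the mould lies on the drying rack, each upright and in the middle of its place. Set them down gently without dropping them, never tip them over, and leave the low dark cup, the stamp and the test tile where they are.

Things in the scene. Friction and masses are not known exactly. Their poses are not given: they have to be found in the camera images.
- tumbler_center (a point): Pale unglazed clay tumbler (the taller, straight-sided handleless cup), open at the top, 65 mm across the rim, tapering to a foot 54 mm across, 67 mm high, wall about 5 mm, 0.14 kg. Point: on its axis, half-way up (33.5 mm above its foot); z up. Starts on the drying rack. (Other cups and jars along the back edge of the bench are fixed decoration and no part of the job.)
- jar_center (a point): Small closed glaze jar, round, 54 mm across, 62 mm high with its lid (the lid is fixed, white, 52 mm across, the top 11 mm), 0.18 kg. Point: on its axis, half-way up (31 mm above its underside); z up. Starts on the banding wheel.
- mould_center (a point): White plaster sprig mould: a rectangular block 52 mm (its x) by 70 mm (its y), 30 mm high, with a round hollow shown on its top, 0.16 kg. Point: the centre of the block, 15 mm above its underside; z up. Grip it across the 52 mm. Starts in the drip tray.
- wheel_top (a point): Banding wheel, fixed and locked (does not turn): round metal head 136 mm across on a dark foot. Point: centre of the flat top, 50 mm above the bench. Apart from the things listed here the bench is clear from 0.35 to 0.66 m ahead of the robot and up to 0.37 m to either side.
- tray_floor (a point): Shallow square grey drip tray, fixed, 140 mm outside, walls 4 mm thick, 10 mm high overall. Point: centre of the inner floor, 4 mm above the bench, so the rim stands 6 mm above the floor; x, y along its sides.
- rack_top (a point): Slatted wooden drying rack, fixed, 136 by 136 mm, five slats running along its y, 28 mm high. Point: centre of the top of the slats, 28 mm above the bench.
- low_cup: Bystander: low dark brown cup, 62 mm across, 59 mm high. Origin: centre of its underside, on the bench. Leave it alone.
- stamp: Bystander: upright turned wooden stamp, 19 mm across, 54 mm high. Origin: centre of its underside, on the bench. Leave it alone.
- tile: Bystander: L-shaped glazed test tile, 30 by 38 mm, 56 mm high. Origin: centre of its underside, on the bench. Leave it alone.
Not all that is in view belongs to the job. Leave any green look-alike of the part that bears tumbler_center alone.

How it is judged:
At the end, for the whole second after the job is handed in: The tumbler stands on the banding wheel, the jar in the drip tray and the mould lies on the drying rack, each upright (within 7 degrees), resting on its place (height within 6 mm) and within 15 mm of its middle, at rest; the low cup, stamp and tile are within 20 mm of where they stood (horizontal distance between tumbler_center and wheel_top below 0.015 m and z of tumbler_center in the frame of wheel_top between 0.0275 and 0.0395 m and angle between each of tumbler_center, jar_center, mould_center's own z axis and vertical below 0.12 rad and linear speed of each of tumbler, jar, mould below 0.02 m/s and angular speed of each of tumbler, jar, mould below 0.2 rad/s and horizontal distance between jar_center and tray_floor below 0.015 m and z of jar_center in the frame of tray_floor between 0.025 and 0.037 m and horizontal distance between mould_center and rack_top below 0.015 m and z of mould_center in the frame of rack_top between 0.009 and 0.021 m and distance of each of low_cup, stamp, tile from where it was at the start of the episode below 0.02 m); the robot touches nothing.
It fails at once if the tumbler, jar or mould is tipped by more than about 40 degrees (angle between any of tumbler_center, jar_center, mould_center's own z axis and vertical above 0.7 rad).
It fails at once if the tumbler, jar or mould is pressed or knocked hard onto its new place (over 40 N) (contact force between tumbler and banding_wheel above 40 N or contact force between jar and drip_tray above 40 N or contact force between mould and drying_rack above 40 N).
It fails at once if the low cup, stamp or tile is pushed more than 20 mm from where it stood (distance of any of low_cup, stamp, tile from where it was at the start of the episode above 0.02 m).
It fails at once if the tumbler, jar or mould is dropped (falls freely by more than about 25 mm: over 0.7 m/s while the fingers do not touch it) ((linear speed of tumbler above 0.7 m/s and contact force between the fingers and tumbler below 0.01 N) or (linear speed of jar above 0.7 m/s and contact force between the fingers and jar below 0.01 N) or (linear speed of mould above 0.7 m/s and contact force between the fingers and mould below 0.01 N)).
It also fails if it takes over 112 s, if anything falls off the work surface, if the arm or the gripper's body presses on something with over 40 N, if the wrist force passes 120 N, or if a joint passes its speed limit or range.

## Working session

There is one attempt and no reset: what is moved stays moved. The work goes in short steps, Python scripts to look and compute and a tool call to move; the robot and the scene stay as the last step left them, time stands still between calls to the robot, and variables do not carry over. Pictures are saved under pics/ and viewed, at most 14 in all, crops included, and the job is handed in when it is done.

Besides the shell and the picture viewer there is one more tool, called after "Call:" as name([rows], argument=value, ...), one row to a line, values as JSON. carry_out: Moves the arm, as the interface text tells. Its arguments: {"type":"object","properties":{"series":{"type":"array"},"grip_force":{"type":"number"}},"required":["series"]}

```bash
mkdir -p pics
cat > h.py <<'E'
from bench import *
import numpy as np, cv2
from scipy.spatial.transform import Rotation as R
def rot(o):
    o=np.array(o,float)
    return o if o.shape==(3,3) else R.from_euler('xyz',o).as_matrix()
def cloud(s):
    h,w=s['range_z'].shape; f=h/2/np.tan(np.radians(s['vertical_fov'])/2)
    v,u=np.mgrid[:h,:w]; z=s['range_z']
    p=np.stack([(u-s['cx'])/f*z,(v-s['cy'])/f*z,z],-1)
    return p@rot(s['orientation']).T+np.array(s['origin'])
def save(n,im): cv2.imwrite('pics/'+n,np.ascontiguousarray(im[...,::-1]))
E
python3 - <<'E'
from h import *
st=state();print({k:np.round(st[k],3) for k in('clock','position','orientation','width')})
for c in('scene','top'):
    s=snapshot(c);save(c+'0.png',s['color']);np.savez(c+'0.npz',p=cloud(s),c=s['color'])
    print(c,s['origin'],s['orientation'],s['vertical_fov'])
    P=cloud(s)
    for t in('tumbler_center','jar_center','mould_center','wheel_top','tray_floor','rack_top','low_cup','stamp','tile'):
        for d in tip_of(t,c)[:3]:
            u,v=np.round(d['centre']).astype(int);print(t,u,v,round(d['confidence'],2),P[v,u].round(3))
E
```

```text
{'clock': np.float64(0.0), 'position': array([0.151, 0.657, 0.231]), 'orientation': array([-3.14 ,  0.   ,  2.916]), 'width': np.float64(0.086)}
scene [-0.23603332 -0.75893969  0.62665041] [-2.05215263  0.01005657 -0.79271981] 51.19220644144979
tumbler_center 312 267 0.87 [ 0.293 -0.214  0.063]
tumbler_center 370 246 0.82 [ 0.42  -0.277  0.087]
tumbler_center 369 304 0.8 [ 0.293 -0.376  0.055]
jar_center 260 176 0.67 [0.486 0.21  0.092]
mould_center 326 208 0.93 [ 0.562 -0.002  0.028]
wheel_top 260 186 0.65 [0.486 0.214 0.056]
wheel_top 259 177 0.35 [0.481 0.209 0.091]
tray_floor 327 211 0.81 [ 0.562 -0.006  0.019]
rack_top 369 260 0.95 [ 0.422 -0.275  0.045]
rack_top 307 186 0.24 [0.66  0.18  0.007]
low_cup 307 184 0.71 [0.659 0.179 0.015]
stamp 279 224 0.53 [0.43  0.062 0.003]
tile 394 219 0.77 [ 0.681 -0.166  0.005]
tile 374 247 0.69 [ 0.426 -0.284  0.085]
top [ 0.44593639 -0.02431669  1.23289258] [-3.08610293 -0.01868459 -1.56594468] 47.933716053297545
tumbler_center 348 213 0.92 [ 0.484 -0.13   0.004]
tumbler_center 374 277 0.75 [ 0.31  -0.202  0.001]
tumbler_center 436 274 0.74 [ 0.319 -0.37   0.005]
jar_center 209 205 0.71 [0.499 0.225 0.112]
mould_center 290 179 0.83 [0.573 0.028 0.032]
wheel_top 212 206 0.82 [0.496 0.218 0.108]
tray_floor 295 180 0.62 [0.571 0.014 0.034]
low_cup 228 143 0.85 [0.675 0.2   0.004]
stamp 273 235 0.39 [0.424 0.07  0.056]
tile 364 136 0.79 [ 0.696 -0.174  0.01 ]
tile 210 203 0.58 [0.504 0.222 0.111]
tile 290 178 0.38 [0.576 0.028 0.035]
```

View pics/scene0.png

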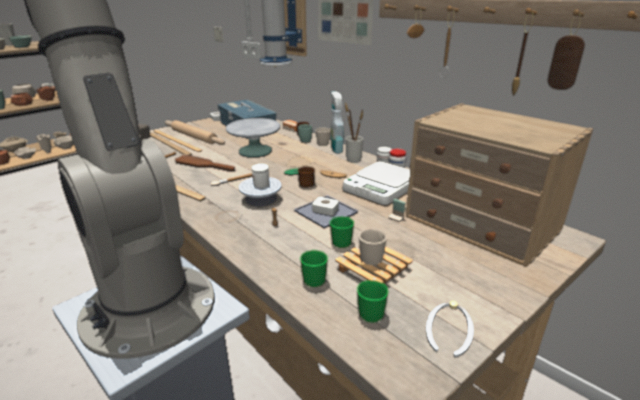

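View pics/top0.png

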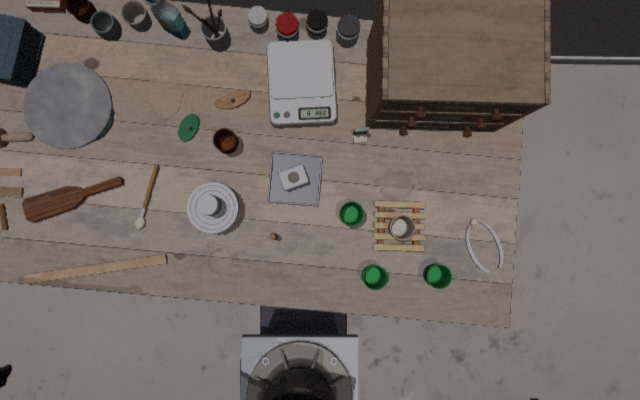

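The tumbler candidates in the top view are the pale one on the rack at (401,228) and green cups at (350,214), (374,277) and (437,275). Only the pale one on the slats fits. I'll check it in a crop and measure everything from depth.

Run:
```python
from h import *
d=np.load('top0.npz');P=d['p'];C=d['c']
save('crop0.png',cv2.resize(C[110:300,180:470],None,fx=2.7,fy=2.7,interpolation=cv2.INTER_CUBIC))
def sel(c,r,z0,z1):
    m=(np.hypot(P[...,0]-c[0],P[...,1]-c[1])<r)&(P[...,2]>z0)&(P[...,2]<z1)
    return P[m]
def rep(n,q):
    c,s,a=cv2.minAreaRect(q[:,:2].astype(np.float32)*1000);e,rad=cv2.minEnclosingCircle(q[:,:2].astype(np.float32)*1000)
    print(n,len(q),'rect',np.round(c,1),np.round(s,1),round(a,1),'circ',np.round(e,1),round(rad,1),'z',np.round(np.percentile(q[:,2],[5,50,95]),3))
rep('wheel',sel((.49,.22),.085,.040,.062))
rep('jar',sel((.49,.22),.05,.100,.125))
rep('tray',sel((.57,.01),.095,.0065,.02))
rep('mould',sel((.57,.02),.06,.027,.045))
rep('rack',sel((.435,-.27),.1,.018,.036))
rep('tumbler',sel((.435,-.27),.06,.075,.11))
rep('bench',sel((.5,.0),.3,-.01,.01))
for n,c in(('cup',(.67,.19)),('stamp',(.425,.07)),('tile',(.69,-.17)),('g1',(.485,-.13)),('g2',(.315,-.2)),('g3',(.32,-.37))): rep(n,sel(c,.05,.035,.08))
```

```text
wheel 1663 rect [496.7 231. ] [131.5 135.6] 0.4 circ [496.5 230.8] 68.0 z [0.046 0.05  0.054]
jar 360 rect [501.4 230.6] [50.5 51.9] 25.1 circ [501.6 230.7] 26.6 z [0.107 0.111 0.115]
tray 546 rect [571.7   5.7] [174.9 155.6] 82.3 circ [571.1  10.1] 94.0 z [0.007 0.008 0.013]
mould 498 rect [579.6  19.5] [52.4 69.7] 20.0 circ [578.6  18.8] 40.6 z [0.03  0.034 0.038]
rack 1590 rect [ 450.9 -266.1] [135.9 135.3] 88.9 circ [ 449.4 -266.1] 91.7 z [0.02  0.028 0.033]
tumbler 182 rect [ 447.3 -260.6] [63.7 64. ] 23.2 circ [ 447.8 -260.6] 32.8 z [0.077 0.093 0.098]
bench 30314 rect [501.   -1.2] [596.3 564.8] 89.2 circ [500.   0.] 300.0 z [-0.004  0.     0.005]
cup 204 rect [675.5 200.4] [58.7 60.2] 89.9 circ [675.4 200.5] 31.0 z [0.038 0.055 0.061]
stamp 31 rect [420.1  71.3] [13.1 13.5] 0.5 circ [420.8  70.7] 7.9 z [0.049 0.052 0.056]
tile 136 rect [ 718.4 -173.1] [32.4 69.6] 23.6 circ [ 710.9 -176.4] 35.7 z [0.037 0.055 0.072]
g1 167 rect [ 482.3 -133. ] [62.5 63. ] 0.1 circ [ 482.3 -133.5] 32.4 z [0.041 0.065 0.069]
g2 207 rect [ 317.3 -193.9] [65.  62.5] 87.1 circ [ 317.4 -194. ] 32.6 z [0.039 0.063 0.069]
g3 265 rect [ 320.6 -360.3] [62.7 63.5] 5.2 circ [ 320.4 -360.7] 33.0 z [0.038 0.06  0.069]
```

View pics/crop0.png

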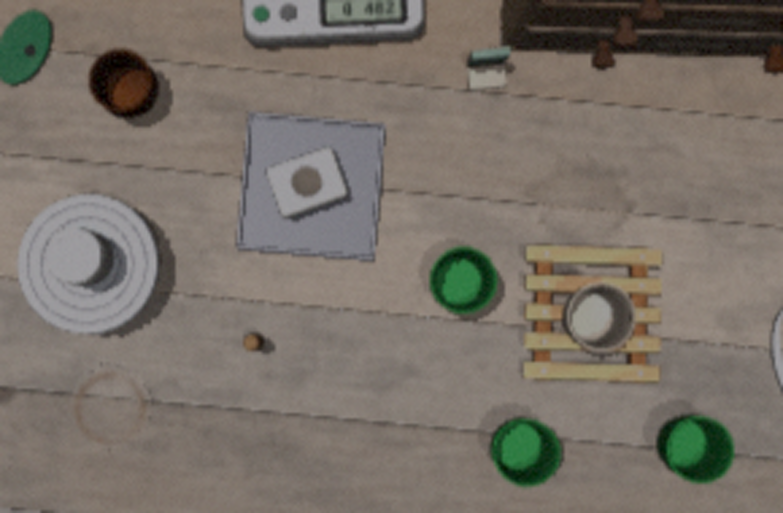

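The crop shows the pale tumbler on the slats at crop (600,318), with the green look-alikes off the rack, so it is confirmed. The tray at crop (311,187) is slightly rotated.

Plan: park the mould at about (0.60, -0.13), then move jar to tray, tumbler to wheel and mould to rack. I'll start with the transit and also get the tray centre.

Run:
```python
from h import *
d=np.load('top0.npz');P=d['p'];C=d['c'].astype(int)
m=(np.hypot(P[...,0]-.57,P[...,1]-.01)<.11)&(P[...,2]<.025)&(C[...,2]-C[...,0]>5)
m=cv2.morphologyEx(m.astype(np.uint8),cv2.MORPH_OPEN,np.ones((3,3)))>0
q=P[m]; print(len(q),cv2.minAreaRect(q[:,:2].astype(np.float32)*1000),np.median(q[:,2]))
```

```text
763 ((577.572265625, 16.037487030029297), (131.9011688232422, 130.29502868652344), 85.02218627929688) 0.003950472721257148
```

Call:
carry_out([
  {"x": 0.43, "y": -0.64, "wz": -0.57, "gripper": 0.8},
  {"x": 0.43, "y": -0.64, "wz": -0.57, "gripper": 0.8},
  {"x": 0.43, "y": -0.64, "wz": -0.57, "gripper": 0.8},
  {"x": 0.43, "y": -0.64, "wz": -0.57, "gripper": 0.8},
  {"x": 0.43, "y": -0.64, "wz": -0.57, "gripper": 0.8},
], grip_force=40)

```text
invalid input
```

Call:
carry_out([
  {"wx": 0, "wy": 0, "wz": -0.57, "x": 0.43, "y": -0.64, "z": 0, "gripper": 0.8},
  {"wx": 0, "wy": 0, "wz": -0.57, "x": 0.43, "y": -0.64, "z": 0, "gripper": 0.8},
  {"wx": 0, "wy": 0, "wz": -0.57, "x": 0.43, "y": -0.64, "z": 0, "gripper": 0.8},
  {"wx": 0, "wy": 0, "wz": -0.57, "x": 0.43, "y": -0.64, "z": 0, "gripper": 0.8},
  {"wx": 0, "wy": 0, "wz": -0.57, "x": 0.43, "y": -0.64, "z": 0, "gripper": 0.8},
], grip_force=40)

```text
clock: 1.5
position: [0.2593, 0.4965, 0.2314]
orientation: [3.141, -0.0, 2.665]
wrist_force: [0.2, -0.5, -0.3]
width: 0.0684
finger_force: 0.0
```

Call:
carry_out([
  {"wx": 0, "wy": 0, "wz": -0.57, "x": 0.43, "y": -0.64, "z": 0, "gripper": 0.8},
  {"wx": 0, "wy": 0, "wz": -0.57, "x": 0.43, "y": -0.64, "z": 0, "gripper": 0.8},
  {"wx": 0, "wy": 0, "wz": -0.57, "x": 0.43, "y": -0.64, "z": 0, "gripper": 0.8},
  {"wx": 0, "wy": 0, "wz": -0.57, "x": 0.43, "y": -0.64, "z": 0, "gripper": 0.8},
  {"wx": 0, "wy": 0, "wz": -0.57, "x": 0.43, "y": -0.64, "z": 0, "gripper": 0.8},
])

```text
clock: 2.0
position: [0.3668, 0.3365, 0.2316]
orientation: [3.141, -0.0, 2.416]
wrist_force: [0.9, 1.1, -0.3]
width: 0.0684
finger_force: 0.0
```

Call:
carry_out([
  {"wx": 0, "wy": 0, "wz": -0.57, "x": 0.43, "y": -0.64, "z": 0, "gripper": 0.8},
  {"wx": 0, "wy": 0, "wz": -0.57, "x": 0.43, "y": -0.64, "z": 0, "gripper": 0.8},
  {"wx": 0, "wy": 0, "wz": -0.57, "x": 0.43, "y": -0.64, "z": 0, "gripper": 0.8},
  {"wx": 0, "wy": 0, "wz": -0.57, "x": 0.43, "y": -0.64, "z": 0, "gripper": 0.8},
  {"wx": 0, "wy": 0, "wz": -0.57, "x": 0.43, "y": -0.64, "z": 0, "gripper": 0.8},
])

```text
clock: 2.5
position: [0.4743, 0.1765, 0.2316]
orientation: [3.141, -0.0, 2.168]
wrist_force: [0.5, 0.4, -0.1]
width: 0.0684
finger_force: 0.0
```

Call:
carry_out([
  {"wx": 0, "wy": 0, "wz": -0.57, "x": 0.43, "y": -0.64, "z": 0, "gripper": 0.8},
  {"wx": 0, "wy": 0, "wz": -0.57, "x": 0.43, "y": -0.64, "z": 0, "gripper": 0.8},
  {"wx": 0, "wy": 0, "wz": -0.57, "x": 0.43, "y": -0.64, "z": 0, "gripper": 0.8},
  {"wx": 0, "wy": 0, "wz": -0.57, "x": 0.43, "y": -0.64, "z": 0, "gripper": 0.8},
  {"wx": 0, "wy": 0, "wz": -0.57, "x": 0.43, "y": -0.64, "z": 0, "gripper": 0.8},
])

```text
clock: 3.0
position: [0.5819, 0.0165, 0.2315]
orientation: [3.141, -0.0, 1.919]
wrist_force: [0.2, 0.4, -0.3]
width: 0.0687
finger_force: 0.0
```

Call:
carry_out([
  {"wx": 0, "wy": 0, "wz": 0, "x": -0.05, "y": 0.06, "z": -0.8, "gripper": 0.8},
  {"wx": 0, "wy": 0, "wz": 0, "x": 0, "y": 0, "z": -0.8, "gripper": 0.8},
  {"wx": 0, "wy": 0, "wz": 0, "x": 0, "y": 0, "z": -0.8, "gripper": 0.8},
  {"wx": 0, "wy": 0, "wz": 0, "x": 0, "y": 0, "z": -0.6, "gripper": 0.8},
  {"wx": 0, "wy": 0, "wz": 0, "x": 0, "y": 0, "z": -0.4, "gripper": 0.8},
])

```text
clock: 3.5
position: [0.5777, 0.0207, 0.0591]
orientation: [-3.139, -0.0, 1.921]
wrist_force: [0.9, -0.3, 0.4]
width: 0.0682
finger_force: 0.0
```

Call:
carry_out([
  {"wx": 0, "wy": 0, "wz": 0, "x": 0, "y": 0, "z": -0.3, "gripper": 0.8},
  {"wx": 0, "wy": 0, "wz": 0, "x": 0, "y": 0, "z": -0.3, "gripper": 0.8},
  {"wx": 0, "wy": 0, "wz": 0, "x": 0, "y": 0, "z": -0.2, "gripper": 0.8},
  {"wx": 0, "wy": 0, "wz": 0, "x": 0, "y": 0, "z": -0.2, "gripper": 0.8},
  {"wx": 0, "wy": 0, "wz": 0, "x": 0, "y": 0, "z": 0, "gripper": 0.8},
])

```text
clock: 4.0
position: [0.5783, 0.0208, 0.0105]
orientation: [-3.141, -0.0, 1.921]
wrist_force: [-0.4, -0.5, -0.6]
width: 0.0681
finger_force: 0.0
```

Call:
carry_out([
  {"wx": 0, "wy": 0, "wz": 0, "x": 0, "y": 0, "z": -0.04, "gripper": 0.6},
  {"wx": 0, "wy": 0, "wz": 0, "x": 0, "y": 0, "z": 0, "gripper": 0.45},
  {"wx": 0, "wy": 0, "wz": 0, "x": 0, "y": 0, "z": 0, "gripper": 0.45},
  {"wx": 0, "wy": 0, "wz": 0, "x": 0, "y": 0, "z": 0, "gripper": 0.45},
  {"wx": 0, "wy": 0, "wz": 0, "x": 0, "y": 0, "z": 0, "gripper": 0.45},
], grip_force=40)

```text
clock: 4.5
position: [0.5788, 0.0209, 0.0097]
orientation: [3.141, -0.0, 1.921]
wrist_force: [-2.3, -0.1, 4.6]
width: 0.0513
finger_force: 42.7
```

Call:
carry_out([
  {"wx": 0, "wy": 0, "wz": 0, "x": 0, "y": 0, "z": 0.2, "gripper": 0.45},
  {"wx": 0, "wy": 0, "wz": 0, "x": 0, "y": 0, "z": 0.3, "gripper": 0.45},
  {"wx": 0, "wy": 0, "wz": 0, "x": 0, "y": 0, "z": 0.3, "gripper": 0.45},
  {"wx": 0, "wy": 0, "wz": 0, "x": 0, "y": 0, "z": 0.2, "gripper": 0.45},
  {"wx": 0, "wy": 0, "wz": 0, "x": 0, "y": 0, "z": 0, "gripper": 0.45},
])

```text
clock: 5.0
position: [0.5796, 0.0211, 0.0613]
orientation: [3.139, 0.0, 1.921]
wrist_force: [0.4, 0.9, -2.1]
width: 0.0513
finger_force: 42.2
```

Call:
carry_out([
  {"wx": 0, "wy": 0, "wz": 0, "x": 0.1, "y": -0.6, "z": 0, "gripper": 0.45},
  {"wx": 0, "wy": 0, "wz": 0, "x": 0.1, "y": -0.7, "z": 0, "gripper": 0.45},
  {"wx": 0, "wy": 0, "wz": 0, "x": 0.1, "y": -0.7, "z": 0, "gripper": 0.45},
  {"wx": 0, "wy": 0, "wz": 0, "x": 0.1, "y": -0.6, "z": 0, "gripper": 0.45},
  {"wx": 0, "wy": 0, "wz": 0, "x": 0, "y": -0.4, "z": 0, "gripper": 0.45},
])

```text
clock: 5.5
position: [0.5987, -0.1317, 0.0592]
orientation: [-3.141, 0.001, 1.919]
wrist_force: [1.0, 0.2, -2.0]
width: 0.0513
finger_force: 42.2
```

Call:
carry_out([
  {"wx": 0, "wy": 0, "wz": 0, "x": 0, "y": 0, "z": -0.3, "gripper": 0.45},
  {"wx": 0, "wy": 0, "wz": 0, "x": 0, "y": 0, "z": -0.3, "gripper": 0.45},
  {"wx": 0, "wy": 0, "wz": 0, "x": 0, "y": 0, "z": -0.25, "gripper": 0.45},
  {"wx": 0, "wy": 0, "wz": 0, "x": 0, "y": 0, "z": -0.1, "gripper": 0.45},
  {"wx": 0, "wy": 0, "wz": 0, "x": 0, "y": 0, "z": -0.05, "gripper": 0.45},
])

```text
clock: 6.0
position: [0.5983, -0.1284, 0.0083]
orientation: [-3.14, -0.001, 1.922]
wrist_force: [0.2, -1.0, -2.1]
width: 0.0512
finger_force: 42.2
```

Call:
carry_out([
  {"wx": 0, "wy": 0, "wz": 0, "x": 0, "y": 0, "z": -0.04, "gripper": 0.45},
  {"wx": 0, "wy": 0, "wz": 0, "x": 0, "y": 0, "z": 0, "gripper": 0.45},
  {"wx": 0, "wy": 0, "wz": 0, "x": 0, "y": 0, "z": 0, "gripper": 0.7},
  {"wx": 0, "wy": 0, "wz": 0, "x": 0, "y": 0, "z": 0, "gripper": 0.8},
  {"wx": 0, "wy": 0, "wz": 0, "x": 0, "y": 0, "z": 0, "gripper": 0.8},
])

```text
clock: 6.5
position: [0.5989, -0.1292, 0.0077]
orientation: [3.141, 0.0, 1.921]
wrist_force: [-1.0, -0.5, -0.4]
width: 0.0683
finger_force: 0.0
```

Call:
carry_out([
  {"wx": 0, "wy": 0, "wz": 0, "x": 0, "y": 0, "z": 0.3, "gripper": 0.8},
  {"wx": 0, "wy": 0, "wz": 0, "x": 0, "y": 0, "z": 0.8, "gripper": 0.9},
  {"wx": 0, "wy": 0, "wz": 0, "x": 0, "y": 0, "z": 0.8, "gripper": 1},
  {"wx": 0, "wy": 0, "wz": 0, "x": -0.2, "y": 0.6, "z": 0.8, "gripper": 1},
  {"wx": 0, "wy": 0, "wz": 0, "x": -0.2, "y": 0.7, "z": 0.7, "gripper": 1},
])

```text
clock: 7.0
position: [0.5787, -0.0661, 0.1791]
orientation: [3.14, 0.001, 1.918]
wrist_force: [1.6, 1.0, 0.2]
width: 0.0851
finger_force: 0.0
```

Call:
carry_out([
  {"wx": 0, "wy": 0, "wz": 0, "x": -0.3, "y": 0.9, "z": 0, "gripper": 1},
  {"wx": 0, "wy": 0, "wz": 0, "x": -0.3, "y": 0.9, "z": 0, "gripper": 1},
  {"wx": 0, "wy": 0, "wz": 0, "x": -0.3, "y": 0.9, "z": 0, "gripper": 1},
  {"wx": 0, "wy": 0, "wz": 0, "x": -0.3, "y": 0.9, "z": 0, "gripper": 1},
  {"wx": 0, "wy": 0, "wz": 0, "x": -0.3, "y": 0.9, "z": 0, "gripper": 1},
])

```text
clock: 7.5
position: [0.5031, 0.1614, 0.1775]
orientation: [3.14, -0.001, 1.92]
wrist_force: [0.3, 0.3, -0.1]
width: 0.0857
finger_force: 0.0
```

Call:
carry_out([
  {"wx": 0, "wy": 0, "wz": 0, "x": -0.03, "y": 0.7, "z": 0, "gripper": 1},
  {"wx": 0, "wy": 0, "wz": 0, "x": 0, "y": 0.5, "z": 0, "gripper": 1},
  {"wx": 0, "wy": 0, "wz": 0, "x": 0, "y": 0.19, "z": -0.2, "gripper": 1},
  {"wx": 0, "wy": 0, "wz": 0, "x": 0, "y": 0, "z": -0.4, "gripper": 1},
  {"wx": 0, "wy": 0, "wz": 0, "x": 0, "y": 0, "z": -0.4, "gripper": 1},
])

```text
clock: 8.0
position: [0.5026, 0.229, 0.1261]
orientation: [3.141, -0.0, 1.921]
wrist_force: [0.2, -0.3, -0.2]
width: 0.0856
finger_force: 0.0
```

Call:
carry_out([
  {"wx": 0, "wy": 0, "wz": 0, "x": 0, "y": 0, "z": -0.4, "gripper": 1},
  {"wx": 0, "wy": 0, "wz": 0, "x": 0, "y": 0, "z": -0.4, "gripper": 1},
  {"wx": 0, "wy": 0, "wz": 0, "x": 0, "y": 0, "z": -0.3, "gripper": 1},
  {"wx": 0, "wy": 0, "wz": 0, "x": 0, "y": 0, "z": -0.1, "gripper": 1},
  {"wx": 0, "wy": 0, "wz": 0, "x": 0, "y": 0, "z": 0, "gripper": 1},
])

```text
clock: 8.5
position: [0.5024, 0.2288, 0.0659]
orientation: [-3.141, 0.0, 1.92]
wrist_force: [-0.6, 1.0, -0.5]
width: 0.0854
finger_force: 0.0
```

Call:
carry_out([
  {"wx": 0, "wy": 0, "wz": 0, "x": 0, "y": 0.03, "z": -0.04, "gripper": 0.75},
  {"wx": 0, "wy": 0, "wz": 0, "x": 0, "y": 0, "z": 0, "gripper": 0.65},
  {"wx": 0, "wy": 0, "wz": 0, "x": 0, "y": 0, "z": 0, "gripper": 0.5},
  {"wx": 0, "wy": 0, "wz": 0, "x": 0, "y": 0, "z": 0, "gripper": 0.5},
  {"wx": 0, "wy": 0, "wz": 0, "x": 0, "y": 0, "z": 0, "gripper": 0.5},
])

```text
clock: 9.0
position: [0.5029, 0.2313, 0.065]
orientation: [3.14, -0.001, 1.921]
wrist_force: [-0.9, 0.1, 5.0]
width: 0.0526
finger_force: 40.7
```

Call:
carry_out([
  {"wx": 0, "wy": 0, "wz": 0, "x": 0, "y": 0, "z": 0.2, "gripper": 0.5},
  {"wx": 0, "wy": 0, "wz": 0, "x": 0, "y": 0, "z": 0.3, "gripper": 0.5},
  {"wx": 0, "wy": 0, "wz": 0, "x": 0, "y": 0, "z": 0.3, "gripper": 0.5},
  {"wx": 0, "wy": 0, "wz": 0, "x": 0, "y": 0, "z": 0.2, "gripper": 0.5},
  {"wx": 0, "wy": 0, "wz": 0, "x": 0, "y": 0, "z": 0, "gripper": 0.5},
])

```text
clock: 9.5
position: [0.5033, 0.2315, 0.1162]
orientation: [3.139, -0.001, 1.921]
wrist_force: [0.3, 0.9, -2.1]
width: 0.0525
finger_force: 42.3
```

Call:
carry_out([
  {"wx": 0, "wy": 0, "wz": 0, "x": 0.15, "y": -0.4, "z": 0, "gripper": 0.5},
  {"wx": 0, "wy": 0, "wz": 0, "x": 0.25, "y": -0.7, "z": 0, "gripper": 0.5},
  {"wx": 0, "wy": 0, "wz": 0, "x": 0.25, "y": -0.8, "z": 0, "gripper": 0.5},
  {"wx": 0, "wy": 0, "wz": 0, "x": 0.25, "y": -0.8, "z": 0, "gripper": 0.5},
  {"wx": 0, "wy": 0, "wz": 0, "x": 0.25, "y": -0.7, "z": 0, "gripper": 0.5},
])

```text
clock: 10.0
position: [0.56, 0.0589, 0.114]
orientation: [-3.141, 0.0, 1.921]
wrist_force: [0.4, 0.8, -1.7]
width: 0.0523
finger_force: 42.3
```

Call:
carry_out([
  {"wx": 0, "wy": 0, "wz": 0, "x": 0.2, "y": -0.5, "z": 0, "gripper": 0.5},
  {"wx": 0, "wy": 0, "wz": 0, "x": 0.14, "y": -0.4, "z": -0.2, "gripper": 0.5},
  {"wx": 0, "wy": 0, "wz": 0, "x": 0, "y": 0, "z": -0.4, "gripper": 0.5},
  {"wx": 0, "wy": 0, "wz": 0, "x": 0, "y": 0, "z": -0.4, "gripper": 0.5},
  {"wx": 0, "wy": 0, "wz": 0, "x": 0, "y": 0, "z": -0.4, "gripper": 0.5},
])

```text
clock: 10.5
position: [0.5767, 0.0157, 0.0431]
orientation: [-3.141, -0.0, 1.921]
wrist_force: [0.0, -0.1, -1.3]
width: 0.0527
finger_force: 42.3
```

Lower by the remaining 24 mm, release, then head to the tumbler at (0.447, -0.261).

Call:
carry_out([
  {"wx": 0, "wy": 0, "wz": 0, "x": 0.02, "y": 0, "z": -0.2, "gripper": 0.5},
  {"wx": 0, "wy": 0, "wz": 0, "x": 0, "y": 0, "z": -0.1, "gripper": 0.5},
  {"wx": 0, "wy": 0, "wz": 0, "x": 0, "y": 0, "z": -0.08, "gripper": 0.5},
  {"wx": 0, "wy": 0, "wz": 0, "x": 0, "y": 0, "z": -0.06, "gripper": 0.5},
  {"wx": 0, "wy": 0, "wz": 0, "x": 0, "y": 0, "z": 0, "gripper": 0.5},
])

```text
clock: 11.0
position: [0.578, 0.016, 0.0224]
orientation: [3.141, -0.0, 1.921]
wrist_force: [0.1, 0.0, -0.7]
width: 0.0522
finger_force: 42.3
```

Call:
carry_out([
  {"wx": 0, "wy": 0, "wz": 0, "x": 0, "y": 0, "z": -0.03, "gripper": 0.5},
  {"wx": 0, "wy": 0, "wz": 0, "x": 0, "y": 0, "z": -0.02, "gripper": 0.5},
  {"wx": 0, "wy": 0, "wz": 0, "x": 0, "y": 0, "z": 0, "gripper": 0.5},
  {"wx": 0, "wy": 0, "wz": 0, "x": 0, "y": 0, "z": 0, "gripper": 0.5},
  {"wx": 0, "wy": 0, "wz": 0, "x": 0, "y": 0, "z": 0, "gripper": 0.5},
])

```text
clock: 11.5
position: [0.5779, 0.0159, 0.0198]
orientation: [3.142, -0.0, 1.921]
wrist_force: [-0.1, 0.1, -0.4]
width: 0.0525
finger_force: 42.3
```

Call:
carry_out([
  {"wx": 0, "wy": 0, "wz": 0, "x": 0, "y": 0, "z": 0, "gripper": 0.7},
  {"wx": 0, "wy": 0, "wz": 0, "x": 0, "y": 0, "z": 0, "gripper": 1},
  {"wx": 0, "wy": 0, "wz": 0, "x": 0, "y": 0, "z": 0, "gripper": 1},
  {"wx": 0, "wy": 0, "wz": 0, "x": 0, "y": 0, "z": 0.3, "gripper": 1},
  {"wx": 0, "wy": 0, "wz": 0, "x": 0, "y": 0, "z": 0.8, "gripper": 1},
])

```text
clock: 12.0
position: [0.5761, 0.0156, 0.0737]
orientation: [-3.137, -0.0, 1.921]
wrist_force: [0.1, -0.1, 1.5]
width: 0.0854
finger_force: 0.0
```

Call:
carry_out([
  {"wx": 0, "wy": 0, "wz": 0, "x": 0, "y": 0, "z": 0.8, "gripper": 1},
  {"wx": 0, "wy": 0, "wz": 0, "x": 0, "y": 0, "z": 0.7, "gripper": 1},
  {"wx": 0, "wy": 0, "wz": 0, "x": -0.4, "y": -0.8, "z": 0.4, "gripper": 1},
  {"wx": 0, "wy": 0, "wz": 0, "x": -0.4, "y": -0.9, "z": 0, "gripper": 1},
  {"wx": 0, "wy": 0, "wz": 0, "x": -0.4, "y": -0.9, "z": 0, "gripper": 1},
])

```text
clock: 12.5
position: [0.5175, -0.1153, 0.1715]
orientation: [3.139, 0.0, 1.922]
wrist_force: [0.1, -0.8, -0.0]
width: 0.0852
finger_force: 0.0
```

Call:
carry_out([
  {"wx": 0, "wy": 0, "wz": 0, "x": -0.4, "y": -0.9, "z": 0, "gripper": 1},
  {"wx": 0, "wy": 0, "wz": 0, "x": -0.4, "y": -0.8, "z": 0, "gripper": 1},
  {"wx": 0, "wy": 0, "wz": 0, "x": -0.4, "y": -0.8, "z": 0, "gripper": 1},
  {"wx": 0, "wy": 0, "wz": 0, "x": -0.22, "y": -0.44, "z": 0, "gripper": 1},
  {"wx": 0, "wy": 0, "wz": 0, "x": 0, "y": 0, "z": 0, "gripper": 1},
])

```text
clock: 13.0
position: [0.4449, -0.2646, 0.1709]
orientation: [3.141, 0.001, 1.915]
wrist_force: [-0.5, 0.8, 0.4]
width: 0.0855
finger_force: 0.0
```

Call:
carry_out([
  {"wx": 0, "wy": 0, "wz": 0, "x": 0.05, "y": 0.07, "z": -0.3, "gripper": 1},
  {"wx": 0, "wy": 0, "wz": 0, "x": 0, "y": 0, "z": -0.5, "gripper": 1},
  {"wx": 0, "wy": 0, "wz": 0, "x": 0, "y": 0, "z": -0.4, "gripper": 1},
  {"wx": 0, "wy": 0, "wz": 0, "x": 0, "y": 0, "z": -0.2, "gripper": 1},
  {"wx": 0, "wy": 0, "wz": 0, "x": 0, "y": 0, "z": -0.1, "gripper": 1},
])

```text
clock: 13.5
position: [0.4495, -0.2571, 0.0945]
orientation: [-3.141, -0.001, 1.921]
wrist_force: [0.3, 0.0, 0.0]
width: 0.0856
finger_force: 0.0
```

Call:
carry_out([
  {"wx": 0, "wy": 0, "wz": 0, "x": 0, "y": 0, "z": -0.3, "gripper": 1},
  {"wx": 0, "wy": 0, "wz": 0, "x": 0, "y": 0, "z": -0.3, "gripper": 1},
  {"wx": 0, "wy": 0, "wz": 0, "x": 0, "y": 0, "z": -0.3, "gripper": 1},
  {"wx": 0, "wy": 0, "wz": 0, "x": 0, "y": 0, "z": -0.1, "gripper": 1},
  {"wx": 0, "wy": 0, "wz": 0, "x": 0, "y": 0, "z": 0, "gripper": 1},
])

```text
clock: 14.0
position: [0.449, -0.2576, 0.044]
orientation: [-3.14, -0.001, 1.921]
wrist_force: [-0.2, 0.0, 1.3]
width: 0.0851
finger_force: 0.0
```

Call:
carry_out([
  {"wx": 0, "wy": 0, "wz": 0, "x": -0.03, "y": -0.06, "z": 0, "gripper": 0.8},
  {"wx": 0, "wy": 0, "wz": 0, "x": 0, "y": 0, "z": 0, "gripper": 0.7},
  {"wx": 0, "wy": 0, "wz": 0, "x": 0, "y": 0, "z": 0, "gripper": 0.5},
  {"wx": 0, "wy": 0, "wz": 0, "x": 0, "y": 0, "z": 0, "gripper": 0.5},
  {"wx": 0, "wy": 0, "wz": 0, "x": 0, "y": 0, "z": 0, "gripper": 0.5},
], grip_force=35)

```text
clock: 14.5
position: [0.4478, -0.2614, 0.0455]
orientation: [3.141, 0.001, 1.92]
wrist_force: [-3.2, -0.9, 7.6]
width: 0.0624
finger_force: 36.1
```

Call:
carry_out([
  {"wx": 0, "wy": 0, "wz": 0, "x": 0, "y": 0, "z": 0.2, "gripper": 0.5},
  {"wx": 0, "wy": 0, "wz": 0, "x": 0, "y": 0, "z": 0.3, "gripper": 0.5},
  {"wx": 0, "wy": 0, "wz": 0, "x": 0, "y": 0, "z": 0.5, "gripper": 0.5},
  {"wx": 0, "wy": 0, "wz": 0, "x": 0, "y": 0, "z": 0.5, "gripper": 0.5},
  {"wx": 0, "wy": 0, "wz": 0, "x": 0, "y": 0, "z": 0.5, "gripper": 0.5},
])

```text
clock: 15.0
position: [0.4479, -0.2608, 0.1469]
orientation: [3.141, 0.0, 1.921]
wrist_force: [-0.7, 0.2, -1.1]
width: 0.0624
finger_force: 38.4
```

Run:
```python
from h import *
s=snapshot('scene');save('s1.png',cv2.resize(s['color'][130:300,210:440],None,fx=3.2,fy=3.2,interpolation=cv2.INTER_CUBIC))
```

```text
(no output)
```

View pics/s1.png

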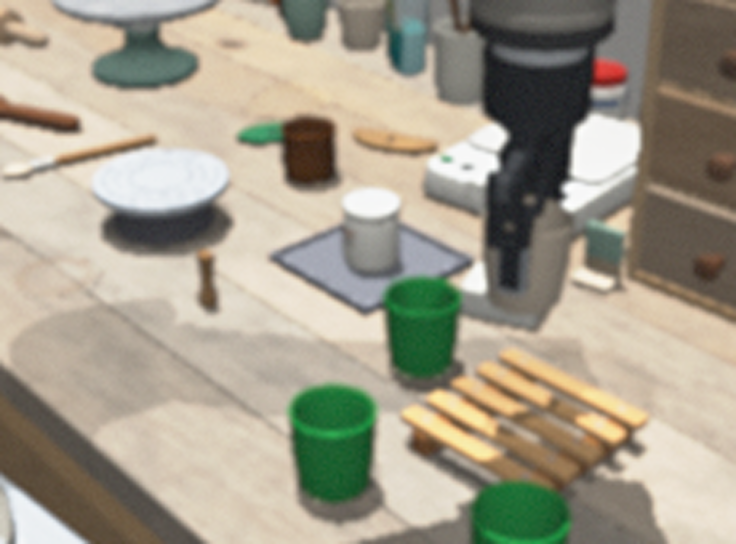

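The tumbler is held upright at crop (525,255), the jar stands mid-tray at (372,232), and the mould is parked behind it. Next, tumbler to the wheel at (0.4966, 0.231).

Call:
carry_out([
  {"wx": 0, "wy": 0, "wz": 0, "x": 0.05, "y": 0.4, "z": 0, "gripper": 0.5},
  {"wx": 0, "wy": 0, "wz": 0, "x": 0.1, "y": 0.7, "z": 0, "gripper": 0.5},
  {"wx": 0, "wy": 0, "wz": 0, "x": 0.1, "y": 0.8, "z": 0, "gripper": 0.5},
  {"wx": 0, "wy": 0, "wz": 0, "x": 0.1, "y": 0.8, "z": 0, "gripper": 0.5},
  {"wx": 0, "wy": 0, "wz": 0, "x": 0.1, "y": 0.8, "z": 0, "gripper": 0.5},
])

```text
clock: 15.55
position: [0.4706, -0.0841, 0.1459]
orientation: [3.14, 0.0, 1.92]
wrist_force: [0.7, 0.1, -1.1]
width: 0.0624
finger_force: 38.4
```

Call:
carry_out([
  {"wx": 0, "wy": 0, "wz": 0, "x": 0.1, "y": 0.8, "z": 0, "gripper": 0.5},
  {"wx": 0, "wy": 0, "wz": 0, "x": 0.1, "y": 0.8, "z": 0, "gripper": 0.5},
  {"wx": 0, "wy": 0, "wz": 0, "x": 0.1, "y": 0.8, "z": 0, "gripper": 0.5},
  {"wx": 0, "wy": 0, "wz": 0, "x": 0.1, "y": 0.8, "z": 0, "gripper": 0.5},
  {"wx": 0, "wy": 0, "wz": 0, "x": 0.1, "y": 0.8, "z": 0, "gripper": 0.5},
])

```text
clock: 16.05
position: [0.4956, 0.1161, 0.146]
orientation: [3.14, -0.0, 1.921]
wrist_force: [1.1, -0.2, -1.0]
width: 0.0627
finger_force: 38.4
```

Call:
carry_out([
  {"wx": 0, "wy": 0, "wz": 0, "x": 0.02, "y": 0.8, "z": 0, "gripper": 0.5},
  {"wx": 0, "wy": 0, "wz": 0, "x": 0, "y": 0.7, "z": 0, "gripper": 0.5},
  {"wx": 0, "wy": 0, "wz": 0, "x": 0, "y": 0.5, "z": 0, "gripper": 0.5},
  {"wx": 0, "wy": 0, "wz": 0, "x": 0, "y": 0.14, "z": -0.2, "gripper": 0.5},
  {"wx": 0, "wy": 0, "wz": 0, "x": 0, "y": 0, "z": -0.3, "gripper": 0.5},
])

```text
clock: 16.55
position: [0.4968, 0.2229, 0.1206]
orientation: [3.139, -0.001, 1.923]
wrist_force: [0.6, -0.7, -0.9]
width: 0.0627
finger_force: 38.5
```

Call:
carry_out([
  {"wx": 0, "wy": 0, "wz": 0, "x": 0, "y": 0.16, "z": -0.2, "gripper": 0.5},
  {"wx": 0, "wy": 0, "wz": 0, "x": 0, "y": 0, "z": -0.3, "gripper": 0.5},
  {"wx": 0, "wy": 0, "wz": 0, "x": 0, "y": 0, "z": -0.25, "gripper": 0.5},
  {"wx": 0, "wy": 0, "wz": 0, "x": 0, "y": 0, "z": -0.15, "gripper": 0.5},
  {"wx": 0, "wy": 0, "wz": 0, "x": 0, "y": 0, "z": -0.05, "gripper": 0.5},
])

```text
clock: 17.05
position: [0.4962, 0.2289, 0.0715]
orientation: [-3.14, 0.0, 1.92]
wrist_force: [-0.6, -0.2, -1.7]
width: 0.0626
finger_force: 38.4
```

Call:
carry_out([
  {"wx": 0, "wy": 0, "wz": 0, "x": 0, "y": 0, "z": -0.05, "gripper": 0.5},
  {"wx": 0, "wy": 0, "wz": 0, "x": 0, "y": 0, "z": 0, "gripper": 0.5},
  {"wx": 0, "wy": 0, "wz": 0, "x": 0, "y": 0, "z": 0, "gripper": 0.5},
])

```text
clock: 17.35
position: [0.4966, 0.2295, 0.0701]
orientation: [3.141, -0.0, 1.921]
wrist_force: [0.5, 0.5, -1.4]
width: 0.0627
finger_force: 38.4
```

Call:
carry_out([
  {"wx": 0, "wy": 0, "wz": 0, "x": 0, "y": 0, "z": -0.02, "gripper": 0.5},
  {"wx": 0, "wy": 0, "wz": 0, "x": 0, "y": 0, "z": -0.02, "gripper": 0.5},
  {"wx": 0, "wy": 0, "wz": 0, "x": 0, "y": 0, "z": -0.02, "gripper": 0.5},
  {"wx": 0, "wy": 0, "wz": 0, "x": 0, "y": 0, "z": 0, "gripper": 0.5},
  {"wx": 0, "wy": 0, "wz": 0, "x": 0, "y": 0, "z": 0, "gripper": 0.5},
])

```text
clock: 17.85
position: [0.4965, 0.2296, 0.0675]
orientation: [3.141, -0.001, 1.921]
wrist_force: [-7.0, -2.7, 17.9]
width: 0.0627
finger_force: 38.9
```

Contact is about 18 N, so I'll ease up slightly, release and go to the mould.

Call:
carry_out([
  {"wx": 0, "wy": 0, "wz": 0, "x": 0, "y": 0, "z": 0.02, "gripper": 0.5},
  {"wx": 0, "wy": 0, "wz": 0, "x": 0, "y": 0, "z": 0, "gripper": 0.8},
  {"wx": 0, "wy": 0, "wz": 0, "x": 0, "y": 0, "z": 0, "gripper": 1},
  {"wx": 0, "wy": 0, "wz": 0, "x": 0, "y": 0, "z": 0, "gripper": 1},
  {"wx": 0, "wy": 0, "wz": 0, "x": 0, "y": 0, "z": 0.2, "gripper": 1},
])

```text
clock: 18.35
position: [0.4958, 0.229, 0.077]
orientation: [-3.14, 0.001, 1.921]
wrist_force: [0.5, 0.5, -0.0]
width: 0.0852
finger_force: 0.0
```

Call:
carry_out([
  {"wx": 0, "wy": 0, "wz": 0, "x": 0, "y": 0, "z": 0.5, "gripper": 1},
  {"wx": 0, "wy": 0, "wz": 0, "x": 0, "y": 0, "z": 0.7, "gripper": 1},
  {"wx": 0, "wy": 0, "wz": 0, "x": 0, "y": 0, "z": 0.8, "gripper": 1},
  {"wx": 0, "wy": 0, "wz": 0, "x": 0.2, "y": -0.6, "z": 0.2, "gripper": 1},
  {"wx": 0, "wy": 0, "wz": 0, "x": 0.25, "y": -0.9, "z": 0, "gripper": 0.9},
])

```text
clock: 18.85
position: [0.5199, 0.1563, 0.1904]
orientation: [3.138, -0.002, 1.925]
wrist_force: [0.8, -0.6, -0.7]
width: 0.0767
finger_force: 0.0
```

Call:
carry_out([
  {"wx": 0, "wy": 0, "wz": 0, "x": 0.25, "y": -0.9, "z": 0, "gripper": 0.85},
  {"wx": 0, "wy": 0, "wz": 0, "x": 0.25, "y": -0.9, "z": 0, "gripper": 0.85},
  {"wx": 0, "wy": 0, "wz": 0, "x": 0.25, "y": -0.9, "z": 0, "gripper": 0.85},
  {"wx": 0, "wy": 0, "wz": 0, "x": 0.25, "y": -0.9, "z": 0, "gripper": 0.85},
  {"wx": 0, "wy": 0, "wz": 0, "x": 0.25, "y": -0.9, "z": 0, "gripper": 0.85},
])

```text
clock: 19.35
position: [0.5817, -0.0725, 0.1885]
orientation: [3.141, -0.0, 1.921]
wrist_force: [0.4, 0.4, -0.8]
width: 0.0723
finger_force: 0.0
```

Call:
carry_out([
  {"wx": 0, "wy": 0, "wz": 0, "x": 0.25, "y": -0.8, "z": 0, "gripper": 0.85},
  {"wx": 0, "wy": 0, "wz": 0, "x": 0.1, "y": -0.37, "z": 0, "gripper": 0.85},
  {"wx": 0, "wy": 0, "wz": 0, "x": 0, "y": 0, "z": -0.5, "gripper": 0.85},
  {"wx": 0, "wy": 0, "wz": 0, "x": 0, "y": 0, "z": -0.5, "gripper": 0.85},
  {"wx": 0, "wy": 0, "wz": 0, "x": 0, "y": 0, "z": -0.5, "gripper": 0.85},
])

```text
clock: 19.85
position: [0.599, -0.1294, 0.1125]
orientation: [3.141, 0.0, 1.92]
wrist_force: [0.5, -0.2, -0.7]
width: 0.0726
finger_force: 0.0
```

Call:
carry_out([
  {"wx": 0, "wy": 0, "wz": 0, "x": 0, "y": 0, "z": -0.6, "gripper": 0.8},
  {"wx": 0, "wy": 0, "wz": 0, "x": 0, "y": 0, "z": -0.6, "gripper": 0.8},
  {"wx": 0, "wy": 0, "wz": 0, "x": 0, "y": 0, "z": -0.5, "gripper": 0.8},
  {"wx": 0, "wy": 0, "wz": 0, "x": 0, "y": 0, "z": -0.3, "gripper": 0.8},
  {"wx": 0, "wy": 0, "wz": 0, "x": 0, "y": 0, "z": -0.07, "gripper": 0.8},
])

```text
clock: 20.35
position: [0.5983, -0.129, 0.0082]
orientation: [-3.14, -0.001, 1.921]
wrist_force: [0.1, -0.7, 0.4]
width: 0.0681
finger_force: 0.0
```

Call:
carry_out([
  {"wx": 0, "wy": 0, "wz": 0, "x": 0, "y": 0, "z": 0, "gripper": 0.7},
  {"wx": 0, "wy": 0, "wz": 0, "x": 0, "y": 0, "z": 0, "gripper": 0.45},
  {"wx": 0, "wy": 0, "wz": 0, "x": 0, "y": 0, "z": 0, "gripper": 0.45},
  {"wx": 0, "wy": 0, "wz": 0, "x": 0, "y": 0, "z": 0, "gripper": 0.45},
  {"wx": 0, "wy": 0, "wz": 0, "x": 0, "y": 0, "z": 0, "gripper": 0.45},
], grip_force=40)

```text
clock: 20.85
position: [0.5998, -0.1292, 0.0105]
orientation: [3.14, 0.001, 1.921]
wrist_force: [-1.5, -0.4, 9.1]
width: 0.051
finger_force: 43.2
```

Call:
carry_out([
  {"wx": 0, "wy": 0, "wz": 0, "x": 0, "y": 0, "z": 0.2, "gripper": 0.45},
  {"wx": 0, "wy": 0, "wz": 0, "x": 0, "y": 0, "z": 0.5, "gripper": 0.45},
  {"wx": 0, "wy": 0, "wz": 0, "x": 0, "y": 0, "z": 0.7, "gripper": 0.45},
  {"wx": 0, "wy": 0, "wz": 0, "x": 0, "y": 0, "z": 0.6, "gripper": 0.45},
  {"wx": 0, "wy": 0, "wz": 0, "x": 0, "y": 0, "z": 0.2, "gripper": 0.45},
])

```text
clock: 21.35
position: [0.6002, -0.1295, 0.1229]
orientation: [3.138, 0.001, 1.921]
wrist_force: [-0.0, -0.4, -1.2]
width: 0.0511
finger_force: 42.5
```

Call:
carry_out([
  {"wx": 0, "wy": 0, "wz": 0, "x": -0.3, "y": -0.3, "z": 0, "gripper": 0.45},
  {"wx": 0, "wy": 0, "wz": 0, "x": -0.6, "y": -0.55, "z": 0, "gripper": 0.45},
  {"wx": 0, "wy": 0, "wz": 0, "x": -0.7, "y": -0.6, "z": 0, "gripper": 0.45},
  {"wx": 0, "wy": 0, "wz": 0, "x": -0.7, "y": -0.6, "z": 0, "gripper": 0.45},
  {"wx": 0, "wy": 0, "wz": 0, "x": -0.5, "y": -0.5, "z": 0, "gripper": 0.45},
])

```text
clock: 21.85
position: [0.4555, -0.2579, 0.1187]
orientation: [-3.14, -0.001, 1.919]
wrist_force: [0.0, -0.8, -2.6]
width: 0.0513
finger_force: 42.5
```

Call:
carry_out([
  {"wx": 0, "wy": 0, "wz": 0, "x": -0.19, "y": -0.18, "z": -0.2, "gripper": 0.45},
  {"wx": 0, "wy": 0, "wz": 0, "x": 0, "y": 0, "z": -0.4, "gripper": 0.45},
  {"wx": 0, "wy": 0, "wz": 0, "x": 0, "y": 0, "z": -0.4, "gripper": 0.45},
  {"wx": 0, "wy": 0, "wz": 0, "x": 0, "y": 0, "z": -0.2, "gripper": 0.45},
  {"wx": 0, "wy": 0, "wz": 0, "x": 0, "y": 0, "z": 0, "gripper": 0.45},
])

```text
clock: 22.35
position: [0.4481, -0.2654, 0.058]
orientation: [-3.139, -0.002, 1.921]
wrist_force: [0.3, 0.5, -1.1]
width: 0.051
finger_force: 42.4
```

Within 3 mm laterally. I'll nudge x and lower about 18 mm, then in small steps.

Call:
carry_out([
  {"wx": 0, "wy": 0, "wz": 0, "x": 0.05, "y": 0, "z": -0.15, "gripper": 0.45},
  {"wx": 0, "wy": 0, "wz": 0, "x": 0, "y": 0, "z": -0.12, "gripper": 0.45},
  {"wx": 0, "wy": 0, "wz": 0, "x": 0, "y": 0, "z": -0.05, "gripper": 0.45},
  {"wx": 0, "wy": 0, "wz": 0, "x": 0, "y": 0, "z": 0, "gripper": 0.45},
  {"wx": 0, "wy": 0, "wz": 0, "x": 0, "y": 0, "z": 0, "gripper": 0.45},
])

```text
clock: 22.85
position: [0.452, -0.2657, 0.0434]
orientation: [3.142, 0.0, 1.921]
wrist_force: [-0.5, -0.0, -1.5]
width: 0.0514
finger_force: 42.5
```

Call:
carry_out([
  {"wx": 0, "wy": 0, "wz": 0, "x": 0, "y": 0, "z": -0.02, "gripper": 0.45},
  {"wx": 0, "wy": 0, "wz": 0, "x": 0, "y": 0, "z": 0, "gripper": 0.45},
  {"wx": 0, "wy": 0, "wz": 0, "x": 0, "y": 0, "z": 0, "gripper": 0.45},
])

```text
clock: 23.15
position: [0.4519, -0.2656, 0.0423]
orientation: [3.142, -0.0, 1.921]
wrist_force: [-0.3, 0.2, -2.1]
width: 0.0512
finger_force: 42.5
```

Call:
carry_out([
  {"wx": 0, "wy": 0, "wz": 0, "x": 0, "y": 0, "z": -0.03, "gripper": 0.45},
  {"wx": 0, "wy": 0, "wz": 0, "x": 0, "y": 0, "z": -0.03, "gripper": 0.45},
  {"wx": 0, "wy": 0, "wz": 0, "x": 0, "y": 0, "z": 0, "gripper": 0.45},
  {"wx": 0, "wy": 0, "wz": 0, "x": 0, "y": 0, "z": 0, "gripper": 0.45},
])

```text
clock: 23.55
position: [0.4518, -0.2656, 0.0391]
orientation: [-3.141, -0.0, 1.921]
wrist_force: [-0.3, -0.1, -1.0]
width: 0.0513
finger_force: 42.5
```

Call:
carry_out([
  {"wx": 0, "wy": 0, "wz": 0, "x": 0, "y": 0, "z": -0.02, "gripper": 0.45},
  {"wx": 0, "wy": 0, "wz": 0, "x": 0, "y": 0, "z": -0.01, "gripper": 0.45},
  {"wx": 0, "wy": 0, "wz": 0, "x": 0, "y": 0, "z": 0, "gripper": 0.45},
  {"wx": 0, "wy": 0, "wz": 0, "x": 0, "y": 0, "z": 0, "gripper": 0.45},
])

```text
clock: 23.95
position: [0.4519, -0.2657, 0.0384]
orientation: [3.141, -0.0, 1.921]
wrist_force: [-5.2, 3.7, 21.6]
width: 0.0513
finger_force: 45.0
```

Contact (about 20 N). Ease up, release and retreat.

Call:
carry_out([
  {"wx": 0, "wy": 0, "wz": 0, "x": 0, "y": 0, "z": 0.02, "gripper": 0.45},
  {"wx": 0, "wy": 0, "wz": 0, "x": 0, "y": 0, "z": 0, "gripper": 0.7},
  {"wx": 0, "wy": 0, "wz": 0, "x": 0, "y": 0, "z": 0, "gripper": 0.85},
  {"wx": 0, "wy": 0, "wz": 0, "x": 0, "y": 0, "z": 0.2, "gripper": 0.85},
  {"wx": 0, "wy": 0, "wz": 0, "x": 0, "y": 0, "z": 0.6, "gripper": 0.85},
])

```text
clock: 24.45
position: [0.4506, -0.2652, 0.0779]
orientation: [-3.138, -0.002, 1.921]
wrist_force: [1.1, 0.4, 0.3]
width: 0.0725
finger_force: 0.0
```

Call:
carry_out([
  {"wx": 0, "wy": 0, "wz": 0, "x": 0, "y": 0, "z": 0.8, "gripper": 0.85},
  {"wx": 0, "wy": 0, "wz": 0, "x": 0, "y": 0, "z": 0.8, "gripper": 0.85},
  {"wx": 0, "wy": 0, "wz": 0, "x": 0.2, "y": 0.6, "z": 0.8, "gripper": 0.85},
  {"wx": 0, "wy": 0, "wz": 0, "x": 0.2, "y": 0.8, "z": 0.4, "gripper": 0.85},
  {"wx": 0, "wy": 0, "wz": 0, "x": 0.2, "y": 0.8, "z": 0, "gripper": 0.85},
])

```text
clock: 24.95
position: [0.4831, -0.1558, 0.2214]
orientation: [3.137, 0.002, 1.919]
wrist_force: [2.1, 0.1, -0.6]
width: 0.0728
finger_force: 0.0
```

Run:
```python
from h import *
print(state()['position'])
s=snapshot('top');save('t2.png',s['color']);P=cloud(s)
def rep(n,c,r,z0,z1):
    q=P[(np.hypot(P[...,0]-c[0],P[...,1]-c[1])<r)&(P[...,2]>z0)&(P[...,2]<z1)]
    if len(q)<5: return print(n,'none')
    a=q[:,:2].astype(np.float32)*1000; e,rad=cv2.minEnclosingCircle(a); b=cv2.minAreaRect(a)
    print(n,len(q),np.round(e,1),round(rad,1),np.round(b[0],1),np.round(b[1],1),'z',np.round(np.percentile(q[:,2],[5,50,95]),3))
rep('tumbler',(.497,.231),.06,.09,.14);rep('jar',(.5775,.016),.05,.055,.08);rep('mould',(.451,-.266),.07,.048,.075)
rep('cup',(.675,.2),.05,.035,.08);rep('stamp',(.42,.07),.03,.035,.08)
s=snapshot('scene');save('s2.png',cv2.resize(s['color'][130:300,210:440],None,fx=3.2,fy=3.2))
```

```text
[ 0.48311264 -0.15576199  0.22142876]
tumbler 232 [496.5 230. ] 32.9 [496.2 229.5] [64.6 63.2] z [0.092 0.113 0.119]
jar 319 [578.3  16. ] 26.7 [578.3  15.4] [50.6 52.2] z [0.062 0.066 0.07 ]
mould none
cup 205 [675.4 200.2] 31.3 [674.6 200.1] [59.8 59.5] z [0.037 0.055 0.062]
stamp 31 [420.6  70.6] 7.8 [420.   71.4] [13.2 13.4] z [0.048 0.052 0.055]
```

View pics/s2.png

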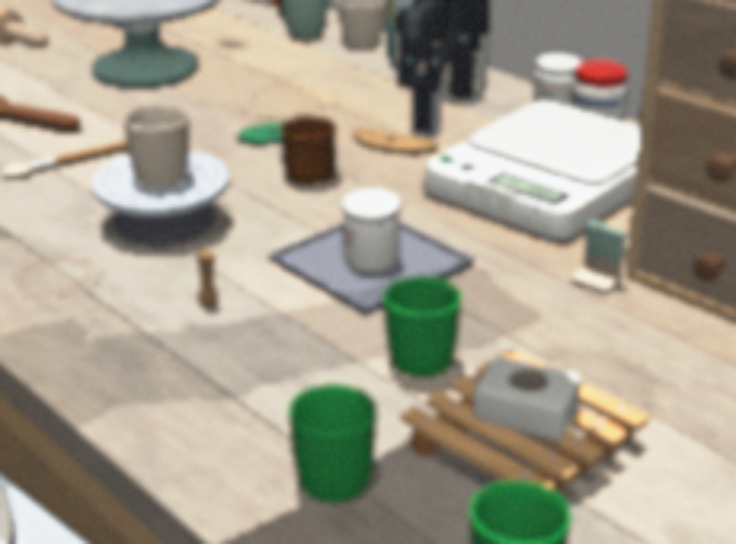

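View pics/t2.png

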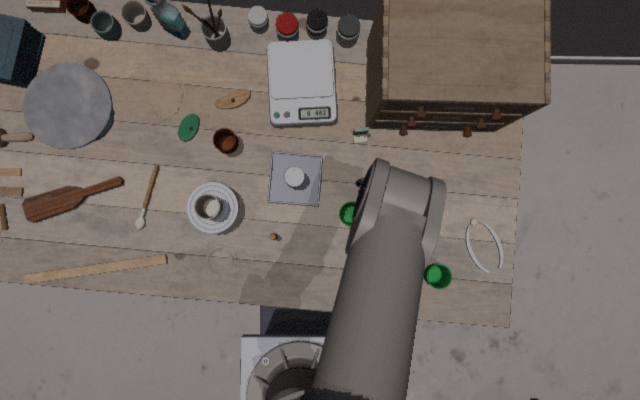

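The scene crop shows the tumbler upright mid-wheel at (158,150), the jar mid-tray at (372,232), and the mould flat and centred on the rack at (527,400). The bystanders haven't moved. In the top view the arm hides the rack, but the release pose was within 1 mm of the rack's centre.

```bash
python3 -c "
from bench import *
print(sign_off())"
```

```text
the job is handed in; nothing more can be done
None
```

I've handed the job in: the tumbler is on the wheel, the jar in the tray and the mould on the rack, each upright and centred to about 2 mm (the mould going by its release pose), and the bystanders look undisturbed; no verdict was shown.

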